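# Park the torch on the sloping rest

## Robot

A 6-joint arm with a two-finger parallel gripper is mounted at the origin on the work surface; the furniture and walls round the work are solid. World frame = base frame: x ahead of the robot, y to its left, z up, the work surface at z = 0. Lengths are in m, angles in rad, forces in N, time in s.
With the tool pointing down it reaches from about 0.35 to 0.975 m from the base axis. Payload 7.1 kg.
Tool frame: the origin (TCP) lies between the finger pads; the fingertips stand 11 mm ahead of it and the grasp point (between the pads) lies 8 mm behind it; z points along the fingers, y is the line along which they close (so a half turn about z gives the same grasp; the last joint's range is limited). The gripper opens to 88 mm and grips with 3 to 60 N. Pads are 20 mm wide; open, the fingers measure 115 mm over their backs; the gripper's body (75 mm by 178 mm) begins 61 mm behind the grasp point.
Start: joints at [-1.272, 0.423, 1.63, -0, 1.089, -0.019], TCP at [0.195, -0.594, 0.234] pointing down, gripper open.
Joint ranges: [-3, 3], [-0.9, 2.11], [0.09, 2.58], [-1.31, 4.45], [0.11, 2.69], [-2.54, 2.54]. Speed limits (rad/s): [2.39, 2.39, 3.01, 3.14, 3.14, 3.14].

## Interface

Orientations are given as a 3x3 rotation matrix whose columns are the frame's x, y, z axes.
In Python, from cell import ctrl gives the robot as it stands.
- The arm moves only by the tool play_rows, never from a script. Its arguments are lists of equal length, an entry for each row: "slide": the shift along the world's x, y, z in m, a list of three; "rotation": the turn, a rotation vector about the world's x, y, z in rad, a list of three; "claw": the opening, from 0 (shut) to 1 (fully open). In form: {"slide": [[tx, ty, tz], ...], "rotation": [[wx, wy, wz], ...], "claw": [claw, ...]}. A call has exactly 5 rows; each row is the pose to reach, as a shift and turn from the pose commanded when the call began; what a row does not reach only later rows make up. A row lasts 1/10 s, in which the tool goes at most 50 mm and 8.59 degrees, less where a joint would pass 70% of its speed; a pose out of reach is approached as far as the arm can. A call with a gripper value outside its range is refused whole. The fingers move at their own pace and stop on an object; "force" is the grip in N (left out, the last holds). Time passes only in rows, so rows that repeat a pose let the fingers close, or fill a call up. It gives the time, the measured TCP pose, the force, the opening and the grip force at its end, in the units of the state.
- ctrl.get_state(): the state, without advancing time (a new reading comes with each control period).
- ctrl.read_camera(name): name is "side" or "top"; returns (picture, depth): 400x640x3 uint8, red, green, blue; 400x640 float32, m along the optical axis (not along the pixel's ray), 0 where there is no reading.
- ctrl.get_calibration(name): a dict with "fx", "fy", "cx", "cy" (pixels), "cam_to_world" (4x4, takes a point from camera to world coordinates). Camera axes: x right, y up, looking along -z (the intrinsics and any distortion apply to the point x, -y, -z); pixel columns grow to the right and rows downward; lengths in m; the calibration is good to about 2 mm. A picture is of the moment at which its call begins. get_calibration takes no time and is no camera call.
- ctrl.sign_off(): hands the job in; it is judged then, once.
The state is a dict: "time_s": time; "joint_positions": joint angles; "dq": joint speeds; "joint_efforts": joint torques, N m; "eef_pos": TCP position; "tool_rot": TCP orientation; "wrist_force": force on the tool from outside, world axes, zero at the start; "torque": the same for the moment, N m; "opening": finger opening in m; "finger_force": force on a finger pad.
Only numpy, scipy, OpenCV 4.12 (cv2) and the standard library are available. Lean on these libraries where they do the work, as an engineer would, in place of code of your own. Each camera call takes 0.05 s, during which the arm holds its last target. There are 200 camera calls.

## Task

Park the torch on the sloping metal rest so that the packers can take its barrel from the side: lay it along the slope between the upright cheeks, lamp head at the high end and tail end down at the stop lip, flat on the slope, and let it go. Leave the stapler where it is.

Things in the scene. Friction and masses are not known exactly. Their poses are not given: they have to be found in the camera images.
- torch: hand torch lying on the worktop, 157 mm long: pale ribbed barrel 34 mm wide and 36 mm high, blue lamp head 46 mm across. Origin at the middle of its length on its underside, where it balances. y runs along it from head to tail, z out of its upper side. About 0.2 kg; does not roll. Grip it across the barrel at the middle
- rest: sloping bare steel rest, fixed. Origin on the worktop under the foot of the slope; x points level, uphill; z up. Slope: from 28 mm above the worktop at x = 0, 30 degrees, 150 mm long; 22 mm stop lip at the foot. Cheeks 54 mm apart, 18 high, at 0-36 mm up the slope; 60 apart, 12 high, at 117-147 mm; between these the slope is a bar 28 mm wide with room for fingers on both sides
- rest_seat (a point): point on the slope's surface, mid width, 79.5 mm up from the lip, where the torch's origin belongs when parked with its tail at the lip. x axis points uphill along the slope, y across it, z out of the slope (30 degrees off vertical, leaning to the foot)
- stapler: grey desk stapler, 38 x 140 x 53 mm, a bystander that must stay where it is. Origin at the middle of its underside, y along it

How it is judged:
By the outcome, as a careful person would: the job done as asked, in the order asked, and still so for the second after the job is handed in, with the robot touching nothing.
It also fails if it takes over 32 s, if anything falls off the work surface, if the arm or the gripper's body presses on something with over 40 N, if the wrist force passes 120 N, or if a joint passes its speed limit or range.

## Working session

There is one attempt and no reset: what is moved stays moved. The work goes in short steps, Python scripts to look and compute and a tool call to move; the robot and the scene stay as the last step left them, time stands still between calls to the robot, and variables do not carry over. Pictures are saved under pics/ and viewed, at most 10 in all, crops included, and the job is handed in when it is done.

Besides the shell and the picture viewer there is one more tool, called after "Emit:" as name(argument=value, ...) on one line, values as JSON. play_rows: Moves the arm, as the interface text tells. Its arguments: {"type":"object","properties":{"slide":{"type":"array","items":{"type":"array","items":{"type":"number"}}},"rotation":{"type":"array","items":{"type":"array","items":{"type":"number"}}},"claw":{"type":"array","items":{"type":"number"}},"force":{"type":"number"}},"required":["slide","rotation","claw"]}

```bash
mkdir -p pics
cat > h.py <<'E'
import numpy as np, cv2
from cell import ctrl
def grab(n,tag):
    p,d=ctrl.read_camera(n); cv2.imwrite(f'pics/{n}_{tag}.png',cv2.cvtColor(p,cv2.COLOR_RGB2BGR)); np.savez(f'{n}_{tag}.npz',p=p,d=d); return p,d
def world(n,d):
    c=ctrl.get_calibration(n); T=np.array(c['cam_to_world']); v,u=np.mgrid[0:400,0:640]
    P=np.stack([(u-c['cx'])/c['fx']*d,-(v-c['cy'])/c['fy']*d,-d],-1)
    return P@T[:3,:3].T+T[:3,3]
E
python3 - <<'E'
from h import *
for n in('top','side'):
    grab(n,'0'); c=ctrl.get_calibration(n); print(c)
s=ctrl.get_state(); print(s['eef_pos'],s['tool_rot'],s['opening'])
E
```

```text
{'fx': 417.381064000541, 'fy': 417.381064000541, 'cx': 317.75566306947434, 'cy': 204.85715327266104, 'cam_to_world': array([[ 0.01910835,  0.9934658 , -0.1125192 ,  0.42084725],
       [-0.99935571,  0.02239793,  0.02804444, -0.27699152],
       [ 0.03038139,  0.11191082,  0.99325371,  0.90426921],
       [ 0.        ,  0.        ,  0.        ,  1.        ]])}
{'fx': 513.1425323128908, 'fy': 513.1425323128908, 'cx': 326.0829799929907, 'cy': 199.072617867697, 'cam_to_world': array([[ 0.97085477,  0.09370548, -0.22059079,  0.3419958 ],
       [-0.23944579,  0.41890557, -0.87589031, -1.0339344 ],
       [ 0.01033099,  0.90318182,  0.42913386,  0.42315356],
       [ 0.        ,  0.        ,  0.        ,  1.        ]])}
[ 0.19517304 -0.59325769  0.23300504] [[ 9.49916824e-01  3.12502567e-01 -4.17171493e-04]
 [ 3.12502845e-01 -9.49916006e-01  1.24643264e-03]
 [-6.76447777e-06 -1.31437461e-03 -9.99999136e-01]] 0.08785805447415224
```

View pics/top_0.png

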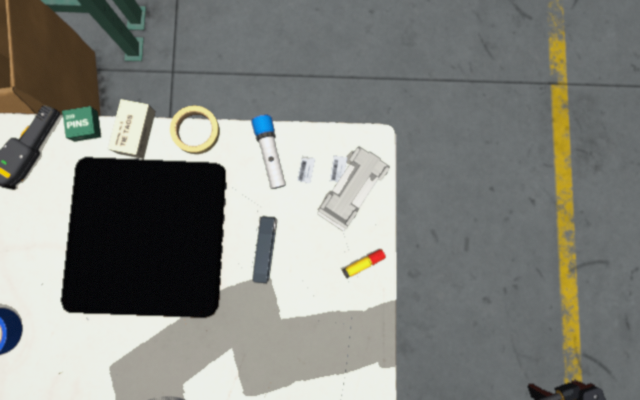

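View pics/side_0.png

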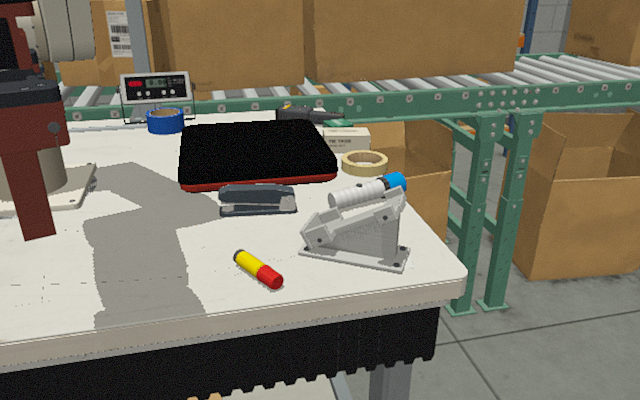

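The top view shows the torch with its blue head at (263,125) and tail at (277,185). The rest has its high end near (370,165) and its foot near (335,215); the stapler is at (265,248). The side view confirms that the rest rises to the right.

Run:
```python
from h import *
z=np.load('top_0.npz');p,d=z['p'],z['d'];W=world('top',d);ok=d>0
hsv=cv2.cvtColor(p,cv2.COLOR_RGB2HSV)
sub=np.zeros_like(ok);sub[105:195,245:295]=1
blue=sub&ok&(hsv[...,0]>95)&(hsv[...,0]<120)&(hsv[...,1]>150)
b=W[blue];print('blue',len(b),b.mean(0),b.min(0),b.max(0))
t=sub&ok&(W[...,2]>0.012);q=W[t];print('torch',len(q),q[:,2].max())
r=cv2.minAreaRect((q[:,:2]*1000).astype(np.float32));print(r,cv2.boxPoints(r))
sub=np.zeros_like(ok);sub[135:245,305:395]=1
print('nodepth rest',(sub&~ok).sum())
m=sub&ok&(W[...,2]>0.02);q=W[m];print('rest',len(q),q[:,2].max())
r=cv2.minAreaRect((q[:,:2]*1000).astype(np.float32));print(r,cv2.boxPoints(r))
m=sub&ok&(W[...,2]>0.004)
vis=np.zeros((90,80,3),np.uint8)
zz=np.where(ok,W[...,2],0)[140:236,310:395]
zc=cv2.applyColorMap(np.uint8(np.clip(zz/0.14,0,1)*255),cv2.COLORMAP_JET); a=cv2.cvtColor(p,cv2.COLOR_RGB2BGR)[140:236,310:395]
cv2.imwrite('pics/r.png',cv2.resize(np.hstack([a,zc]),None,fx=4.6,fy=4.6,interpolation=0))
# worktop height check
print('table z',np.median(W[215:235,300:315,2]), 'stapler',W[248,265])
```

```text
blue 320 [ 0.68805061 -0.1806488   0.04212983] [ 0.66677843 -0.20225959  0.0273138 ] [ 0.70857045 -0.15778388  0.05026071]
torch 1286 0.05026070939844751
((633.3564453125, -196.8631591796875), (155.35897827148438, 45.51914596557617), 17.393678665161133) [[ 552.42535 -198.36546]
 [ 566.03265 -241.80318]
 [ 714.28754 -195.36086]
 [ 700.68024 -151.92314]]
nodepth rest 40
rest 1997 0.11352243761149794
((552.987060546875, -370.531982421875), (79.70442199707031, 151.94192504882812), 57.56452941894531) [[ 467.49316 -363.4201 ]
 [ 595.73157 -444.91406]
 [ 638.48096 -377.64386]
 [ 510.24255 -296.1499 ]]
table z 0.0008219836750540943 stapler [ 0.42710861 -0.1959511   0.05239434]
```

View pics/r.png

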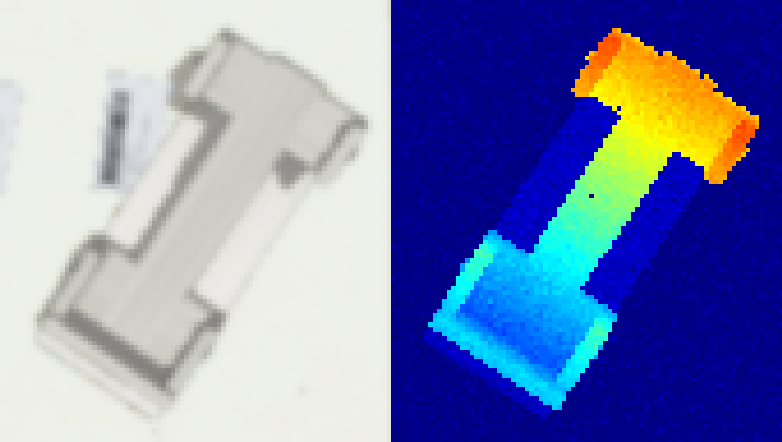

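Run:
```python
from h import *
from scipy.spatial.transform import Rotation as R
z=np.load('top_0.npz');p,d=z['p'],z['d'];W=world('top',d);ok=d>0
sub=np.zeros_like(ok);sub[105:195,245:295]=1
q=W[sub&ok&(W[...,2]>0.012)]
a=np.deg2rad(17.39);u=np.array([np.cos(a),np.sin(a),0]);v=np.array([-u[1],u[0],0]);c=np.array([.6334,-.1969,0])
s=(q-c)@u;t=(q-c)@v
for lo in range(-80,80,16):
    k=(s*1e3>lo)&(s*1e3<lo+16);print(lo,k.sum(),np.round(np.percentile(t[k]*1e3,[1,50,99]),1),np.round(np.percentile(q[k,2]*1e3,[50,98]),1))
# rest
sub=np.zeros_like(ok);sub[135:245,305:395]=1
q=W[sub&ok&(W[...,2]>0.02)]
a=np.deg2rad(-32.44);u=np.array([np.cos(a),np.sin(a),0]);v=np.array([-u[1],u[0],0])
o=np.array([.553,-.3705,0]);s=(q-o)@u;t=(q-o)@v
k=(abs(s)<.03)&(abs(t)<.012);A=np.c_[q[k,:2]-o[:2],np.ones(k.sum())];co=np.linalg.lstsq(A,q[k,2],rcond=None)[0]
n=np.r_[-co[:2],1];n/=np.linalg.norm(n);print('n',n,'tilt',np.degrees(np.arccos(n[2])),'dir',np.degrees(np.arctan2(co[1],co[0])),'z at o',co[2])
for lo in range(-80,80,10):
    k=(s*1e3>lo)&(s*1e3<lo+10)
    if k.sum(): 
        m=k&(abs(t)<.02);print(lo,np.round(np.percentile(t[k]*1e3,[1,99]),1),np.round(np.median(q[m,2])*1e3,1))
# seat: bar surface height 28+79.5*sin30=67.75 -> distance along slope from o
cb=s[(abs(s)<.03)];tb=t[(abs(s)<.03)];print('bar mid t',np.percentile(tb,[2,98])*1e3)
print('s at slope z 67.75:',(0.06775-co[2])/np.tan(np.pi/6)*1e3)
```

```text
-80 117 [-12.4   3.7  20.7] [32.3 38. ]
-64 118 [-12.8   3.2  19.7] [33.7 37.9]
-48 127 [-13.4   2.7  20.3] [33.9 39.5]
-32 116 [-13.7   2.9  18.9] [35.3 42.9]
-16 116 [-14.3   2.3  18.8] [35.4 41.5]
0 120 [-14.9   1.5  18.4] [35.6 40.3]
16 134 [-17.5   0.8  18.8] [37.1 44. ]
32 156 [-20.3   0.5  22. ] [40.1 45.1]
48 157 [-21.9  -0.5  22.2] [42.3 47.9]
64 125 [-22.    0.3  22. ] [43.  49.1]
n [-0.41542741  0.27556414  0.86688204] tilt 29.901690609460196 dir -33.55738301718189 z at o 0.06321055783873819
-80 [-34.   33.4] 46.5
-70 [-34.5  33.5] 39.5
-60 [-34.7  34. ] 31.6
-50 [-35.3  35.5] 37.2
-40 [-34.   33.4] 42.6
-30 [-33.3  33.9] 48.0
-20 [-13.7  13.3] 54.4
-10 [-13.8  13.7] 60.1
0 [-13.8  13.2] 66.3
10 [-14.   13.5] 71.9
20 [-13.5  13.1] 77.4
30 [-35.8  36.2] 83.0
40 [-37.2  37.1] 89.3
50 [-38.5  37.6] 95.1
60 [-36.6  36.2] 100.5
70 [-36.2  32.8] 100.7
bar mid t [-26.06771922  26.6506927 ]
s at slope z 67.75: 7.862544461325736
```

Emit:
play_rows(slide=[[0.03,0.027,0],[0.06,0.054,0],[0.09,0.081,0],[0.12,0.108,0],[0.15,0.135,0]], rotation=[[0,0,-0.01],[0,0,-0.02],[0,0,-0.03],[0,0,-0.04],[0,0,-0.045]], claw=[1,1,1,1,1], force=40)

```text
time_s: 0.6
eef_pos: [0.3461, -0.4573, 0.2334]
tool_rot: [[0.963, 0.269, -0.0], [0.269, -0.963, 0.001], [-0.0, -0.001, -1.0]]
wrist_force: [-0.4, -0.4, 0.7]
opening: 0.0878
finger_force: 0.0
```

Emit:
play_rows(slide=[[0.03,0.027,0],[0.06,0.054,0],[0.09,0.081,0],[0.12,0.108,0],[0.15,0.135,0]], rotation=[[0,0,0],[0,0,0],[0,0,0],[0,0,0],[0,0,0]], claw=[1,1,1,1,1])

```text
time_s: 1.1
eef_pos: [0.4962, -0.3222, 0.2334]
tool_rot: [[0.963, 0.269, -0.001], [0.269, -0.963, 0.0], [-0.0, -0.0, -1.0]]
wrist_force: [0.9, -0.6, -1.0]
opening: 0.0881
finger_force: 0.0
```

Emit:
play_rows(slide=[[0.03,0.027,0],[0.06,0.054,0],[0.09,0.081,-0.02],[0.12,0.108,-0.05],[0.138,0.128,-0.08]], rotation=[[0,0,0],[0,0,0],[0,0,0],[0,0,0],[0,0,0]], claw=[1,1,1,1,1])

```text
time_s: 1.6
eef_pos: [0.6354, -0.1939, 0.153]
tool_rot: [[0.963, 0.271, 0.002], [0.271, -0.963, -0.0], [0.002, 0.001, -1.0]]
wrist_force: [-0.0, -0.5, -0.1]
opening: 0.0878
finger_force: 0.0
```

Emit:
play_rows(slide=[[0,0,-0.03],[-0.001,-0.001,-0.06],[-0.002,-0.001,-0.09],[-0.002,-0.001,-0.12],[-0.002,-0.001,-0.138]], rotation=[[0,0,0],[0,0,0],[0,0,0],[0,0,0],[0,0,0]], claw=[1,1,1,1,1])

```text
time_s: 2.1
eef_pos: [0.6297, -0.1961, 0.0128]
tool_rot: [[0.963, 0.269, -0.003], [0.269, -0.963, 0.001], [-0.003, -0.002, -1.0]]
wrist_force: [-0.6, -0.3, 0.1]
opening: 0.0875
finger_force: 0.0
```

Run:
```python
from h import *
p,d=grab('side','1'); cv2.imwrite('pics/s1.png',cv2.cvtColor(cv2.resize(p[60:300,230:550],None,fx=2.4,fy=2.4),cv2.COLOR_RGB2BGR))
s=ctrl.get_state();print(s['eef_pos'],s['wrist_force'])
```

```text
[ 0.63000146 -0.19624757  0.01195334] [-0.84871039 -0.38477409 -1.59877448]
```

View pics/s1.png

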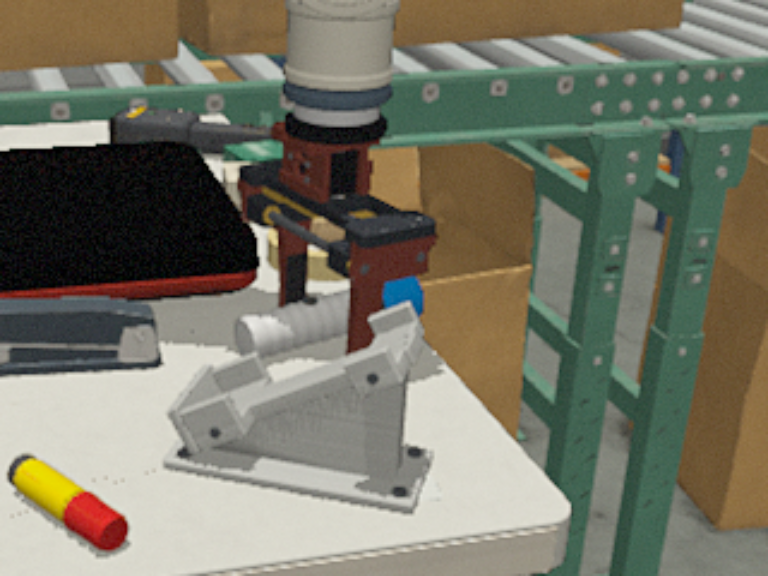

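The fingers straddle the barrel, with the near finger at (375,310) and clear of the rest. I'll close.

Emit:
play_rows(slide=[[0.003,0.001,0.003],[0.003,0.001,0.003],[0.003,0.001,0.003],[0.003,0.001,0.003],[0.003,0.001,0.003]], rotation=[[0,0,0],[0,0,0],[0,0,0],[0,0,0],[0,0,0]], claw=[1,0.3,0,0,0], force=40)

```text
time_s: 2.65
eef_pos: [0.6345, -0.1958, 0.0193]
tool_rot: [[0.963, 0.269, 0.001], [0.269, -0.963, -0.0], [0.001, 0.0, -1.0]]
wrist_force: [-0.1, -1.0, 0.1]
opening: 0.0595
finger_force: 0.0
```

Emit:
play_rows(slide=[[0,0,0],[0,0,0],[0,0,0],[0,0,0],[0,0,0]], rotation=[[0,0,0],[0,0,0],[0,0,0],[0,0,0],[0,0,0]], claw=[0,0,0,0,0])

```text
time_s: 3.15
eef_pos: [0.6342, -0.1955, 0.0187]
tool_rot: [[0.963, 0.269, -0.0], [0.269, -0.963, 0.0], [-0.0, -0.0, -1.0]]
wrist_force: [-0.9, 1.6, 1.8]
opening: 0.0339
finger_force: 40.0
```

Emit:
play_rows(slide=[[0,0,0.02],[0,0,0.06],[0,0,0.1],[0,0,0.14],[0,0,0.18]], rotation=[[0,0,0],[0,0,0],[0,0,0],[0,0,0],[0,0,0]], claw=[0,0,0,0,0])

```text
time_s: 3.65
eef_pos: [0.6337, -0.1956, 0.1996]
tool_rot: [[0.963, 0.269, -0.001], [0.269, -0.963, 0.0], [-0.001, -0.0, -1.0]]
wrist_force: [-0.2, -0.7, -3.6]
opening: 0.0338
finger_force: 40.0
```

Run:
```python
from h import *
p,d=grab('side','2');W=world('side',d);ok=d>0
p2,d2=grab('top','2')
hsv=cv2.cvtColor(p,cv2.COLOR_RGB2HSV)
cv2.imwrite('pics/s2.png',cv2.cvtColor(cv2.resize(p[0:240,230:550],None,fx=2,fy=2),cv2.COLOR_RGB2BGR))
s=ctrl.get_state();print(s['eef_pos'],s['tool_rot'],s['wrist_force'],s['torque'],s['opening'],s['finger_force'],s['time_s'])
```

```text
[ 0.63751362 -0.19680856  0.20475239] [[ 0.96298491  0.26938228  0.00965667]
 [ 0.26942404 -0.963016   -0.00329716]
 [ 0.00841133  0.00577686 -0.99994794]] [ 1.01444341 -0.2615101  -2.33514708] [ 0.02683707 -0.03003691 -0.0213411 ] 0.03394038037409507 39.99934673309326 3.75
```

View pics/s2.png

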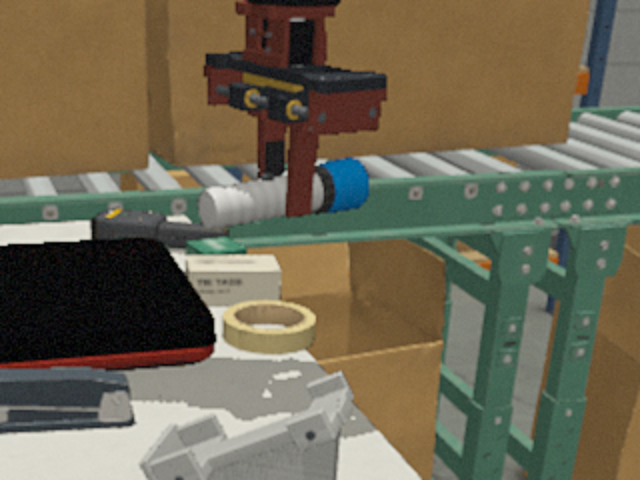

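Run:
```python
from h import *
z=np.load('top_2.npz');p,d=z['p'],z['d'];W=world('top',d);ok=d>0
s=ctrl.get_state();e=np.array(s['eef_pos']);a=np.deg2rad(15.62);u=np.array([np.cos(a),np.sin(a),0]);v=np.array([-u[1],u[0],0])
S=(W-e)@u;T=(W-e)@v
m=ok&(abs(T)<.03)&(abs(S)<.11)&(W[...,2]>.15)&(W[...,2]<.25)
for side in(-1,1):
    k=m&(S*side>.03);print(side,k.sum(),np.percentile(S[k],[1,99])*1e3,np.percentile(T[k],[2,98])*1e3,np.percentile(W[k][:,2],[50,98]))
psi=np.deg2rad(-32.5);c,sn=np.cos(psi),np.sin(psi);C,B=np.cos(np.pi/6),.5
seat=np.array([.5597,-.3747,.06775]);n=np.array([-B*c,-B*sn,C]);U=np.array([C*c,C*sn,B])
for g in(0.06,0.005,0):print(g,(seat+n*(.0187+g)+U*.003).round(4))
print(n,U)
```

```text
-1 634 [-79.00511141 -30.73791749] [-17.10015875  15.39069364] [0.22138902 0.22634217]Traceback (most recent call last):
  File "<stdin>", line 7, in <module>
    return _quantile_unchecked(
        a, q, axis, out, overwrite_input, method, keepdims, weights)
    return _ureduce(a,
                    func=_quantile_ureduce_func,
    ...<5 lines>...
                    overwrite_input=overwrite_input,
                    method=method)
    r = func(a, **kwargs)
    result = _quantile(arr,
                       quantiles=q,
    ...<2 lines>...
                       out=out,
                       weights=wgt)
    slices_having_nans = np.isnan(arr[-1, ...])
                                  ~~~^^^^^^^^^
IndexError: index -1 is out of bounds for axis 0 with size 0
```

Run:
```python
from h import *
psi=np.deg2rad(-32.5);c,sn=np.cos(psi),np.sin(psi);C,B=np.cos(np.pi/6),.5
seat=np.array([.5597,-.3747,.06775]);n=np.array([-B*c,-B*sn,C]);U=np.array([C*c,C*sn,B])
for g in(0.06,0.005,0):print(g,(seat+n*(.0187+g)+U*.003).round(4))
print(n,U)
```

```text
0.06 [ 0.5287 -0.355   0.1374]
0.005 [ 0.5519 -0.3697  0.0898]
0 [ 0.554  -0.3711  0.0854]
[-0.42169572  0.2686498   0.8660254 ] [ 0.73039842 -0.46531511  0.5       ]
```

Emit:
play_rows(slide=[[-0.01,-0.02,0],[-0.03,-0.05,0],[-0.055,-0.085,0],[-0.08,-0.12,0],[-0.105,-0.16,0]], rotation=[[0,0,-0.14],[0,0,-0.28],[0,0,-0.42],[0,0,-0.56],[0,0,-0.7]], claw=[0,0,0,0,0])

```text
time_s: 4.25
eef_pos: [0.5275, -0.3558, 0.1967]
tool_rot: [[0.908, -0.419, -0.002], [-0.419, -0.908, 0.002], [-0.003, -0.001, -1.0]]
wrist_force: [1.3, -0.5, -2.6]
opening: 0.0337
finger_force: 40.0
```

Emit:
play_rows(slide=[[0,0,0],[0,0,0],[0,0,0],[0,0,0],[0,0,0]], rotation=[[0,0,-0.14],[0,0,-0.14],[0,0,-0.14],[0,0,-0.14],[0,0,-0.14]], claw=[0,0,0,0,0])

```text
time_s: 4.75
eef_pos: [0.5298, -0.3547, 0.1983]
tool_rot: [[0.845, -0.535, -0.0], [-0.535, -0.845, 0.0], [-0.0, -0.0, -1.0]]
wrist_force: [0.5, 0.1, -3.0]
opening: 0.034
finger_force: 40.0
```

Emit:
play_rows(slide=[[0,0,0],[0,0,0],[0,0,0],[0,0,0],[0,0,0]], rotation=[[-0.07,-0.11,0],[-0.14,-0.221,0],[-0.21,-0.331,0],[-0.281,-0.4416,0],[-0.281,-0.4416,0]], claw=[0,0,0,0,0])

```text
time_s: 5.25
eef_pos: [0.5261, -0.3525, 0.1963]
tool_rot: [[0.733, -0.536, 0.419], [-0.465, -0.844, -0.265], [0.496, -0.0, -0.869]]
wrist_force: [-0.9, 0.5, -3.5]
opening: 0.0336
finger_force: 40.0
```

Emit:
play_rows(slide=[[0,0,0],[0,0,0],[0,0,0],[0,0,0],[0,0,0]], rotation=[[0,0,0],[0,0,0],[0,0,0],[0,0,0],[0,0,0]], claw=[0,0,0,0,0])

```text
time_s: 5.75
eef_pos: [0.5297, -0.356, 0.1988]
tool_rot: [[0.731, -0.537, 0.422], [-0.465, -0.843, -0.268], [0.5, -0.0, -0.866]]
wrist_force: [0.3, 0.7, -2.4]
opening: 0.0338
finger_force: 40.0
```

Run:
```python
from h import *
from scipy.spatial.transform import Rotation as R
s=ctrl.get_state();r=np.array(s['tool_rot']);e=np.array(s['eef_pos'])
psi=np.deg2rad(-32.5);c,sn=np.cos(psi),np.sin(psi);n=np.array([-.5*c,-.5*sn,.75**.5]);U=np.array([.75**.5*c,.75**.5*sn,.5])
G=np.c_[U,np.cross(-n,U),-n]
print(e,s['wrist_force'],s['opening'],s['time_s'],'rot err',R.from_matrix(G@r.T).as_rotvec())
p,d=grab('side','3');p2,d2=grab('top','3')
a=p[40:280,230:550];b=p2[100:260,250:410]
cv2.imwrite('pics/s3.png',cv2.cvtColor(np.hstack([cv2.resize(a,(520,390)),cv2.resize(b,(280,390))]),cv2.COLOR_RGB2BGR))
```

```text
[ 0.52973108 -0.35596943  0.19879966] [ 0.28285521  0.72473635 -2.42309249] 0.033793866901651176 5.75 rot err [-0.0003989  -0.00014661 -0.0001677 ]
```

View pics/s3.png

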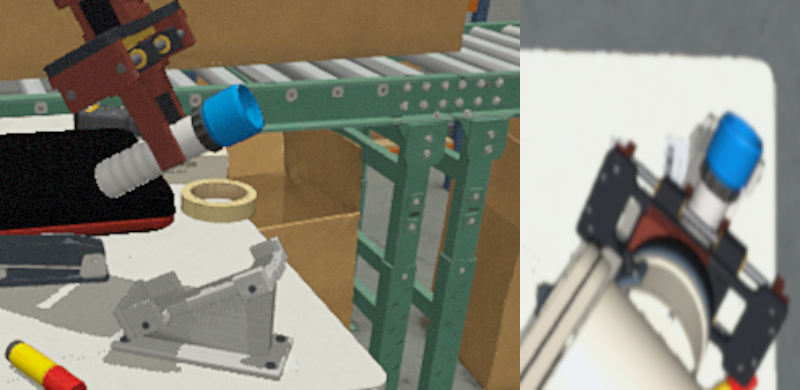

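The torch is held parallel to the slope and above the rest, lamp head uphill (blue at (230,110) in the crop). Next I'll descend.

Emit:
play_rows(slide=[[0,0,-0.02],[0,0,-0.04],[0,0,-0.061],[0,0,-0.061],[0,0,-0.061]], rotation=[[0,0,0],[0,0,0],[0,0,0],[0,0,0],[0,0,0]], claw=[0,0,0,0,0])

```text
time_s: 6.35
eef_pos: [0.5293, -0.3557, 0.1376]
tool_rot: [[0.731, -0.537, 0.421], [-0.466, -0.843, -0.268], [0.499, -0.0, -0.866]]
wrist_force: [0.7, 0.8, -1.7]
opening: 0.0337
finger_force: 40.0
```

Emit:
play_rows(slide=[[0.004,-0.0025,-0.008],[0.008,-0.005,-0.017],[0.0125,-0.008,-0.026],[0.017,-0.0105,-0.035],[0.021,-0.0135,-0.043]], rotation=[[0,0,0],[0,0,0],[0,0,0],[0,0,0],[0,0,0]], claw=[0,0,0,0,0])

```text
time_s: 6.85
eef_pos: [0.5509, -0.3697, 0.0945]
tool_rot: [[0.732, -0.537, 0.42], [-0.466, -0.844, -0.266], [0.497, -0.001, -0.868]]
wrist_force: [-0.3, -0.6, -1.9]
opening: 0.0339
finger_force: 40.0
```

Emit:
play_rows(slide=[[0,0,0],[0,0,0],[0,0,0],[0,0,0],[0,0,0]], rotation=[[0,0,0],[0,0,0],[0,0,0],[0,0,0],[0,0,0]], claw=[0,0,0,0,0])

```text
time_s: 7.35
eef_pos: [0.5507, -0.3696, 0.096]
tool_rot: [[0.731, -0.537, 0.421], [-0.466, -0.844, -0.267], [0.498, -0.001, -0.867]]
wrist_force: [0.1, -0.5, -2.7]
opening: 0.0341
finger_force: 40.0
```

Run:
```python
from h import *
p,d=grab('side','4')
cv2.imwrite('pics/s4.png',cv2.cvtColor(cv2.resize(p[120:280,270:440],None,fx=3.5,fy=3.5,interpolation=cv2.INTER_CUBIC),cv2.COLOR_RGB2BGR))
```

```text
(no output)
```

View pics/s4.png

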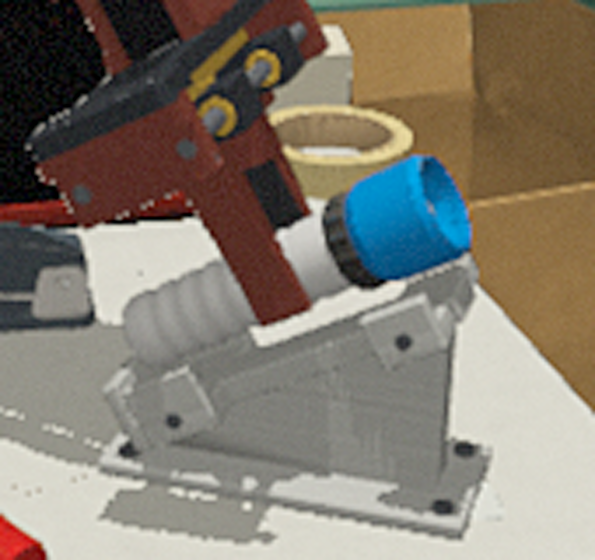

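It looks aligned: the tail at (150,330) sits between the foot cheeks, with about 10 mm of gap to the slope. I'll go down slowly.

Emit:
play_rows(slide=[[0.0008,-0.0005,-0.0017],[0.0017,-0.001,-0.0035],[0.0025,-0.0016,-0.0052],[0.0034,-0.0021,-0.0069],[0.0034,-0.0021,-0.0069]], rotation=[[0,0,0],[0,0,0],[0,0,0],[0,0,0],[0,0,0]], claw=[0,0,0,0,0])

```text
time_s: 7.9
eef_pos: [0.5548, -0.3724, 0.0898]
tool_rot: [[0.733, -0.537, 0.419], [-0.467, -0.844, -0.265], [0.495, -0.001, -0.869]]
wrist_force: [-0.2, -0.6, -2.1]
opening: 0.0341
finger_force: 40.0
```

Emit:
play_rows(slide=[[0.0004,-0.0003,-0.0009],[0.0008,-0.0005,-0.0017],[0.0008,-0.0005,-0.0017],[0.0008,-0.0005,-0.0017],[0.0008,-0.0005,-0.0017]], rotation=[[0,0,0],[0,0,0],[0,0,0],[0,0,0],[0,0,0]], claw=[0,0,0,0,0])

```text
time_s: 8.4
eef_pos: [0.5556, -0.373, 0.0888]
tool_rot: [[0.733, -0.537, 0.418], [-0.467, -0.844, -0.264], [0.495, -0.002, -0.869]]
wrist_force: [0.3, 0.1, -3.0]
opening: 0.0338
finger_force: 40.0
```

Emit:
play_rows(slide=[[-0.0015,0.001,-0.001],[-0.003,0.0019,-0.002],[-0.0026,0.0016,-0.0029],[-0.0026,0.0016,-0.0029],[-0.0026,0.0016,-0.0029]], rotation=[[0,0,0],[0,0,0],[0,0,0],[0,0,0],[0,0,0]], claw=[0,0,0,0,0])

```text
time_s: 8.9
eef_pos: [0.5537, -0.3722, 0.0873]
tool_rot: [[0.734, -0.536, 0.416], [-0.468, -0.844, -0.262], [0.492, -0.002, -0.871]]
wrist_force: [-0.1, 0.9, -3.0]
opening: 0.0337
finger_force: 40.0
```

Emit:
play_rows(slide=[[0.0004,-0.0003,-0.0009],[0.0004,-0.0003,-0.0009],[0.0004,-0.0003,-0.0009],[0.0004,-0.0003,-0.0009],[0.0004,-0.0003,-0.0009]], rotation=[[0,0,0],[0,0,0],[0,0,0],[0,0,0],[0,0,0]], claw=[0,0,0,0,0])

```text
time_s: 9.4
eef_pos: [0.5541, -0.3725, 0.0866]
tool_rot: [[0.734, -0.536, 0.416], [-0.468, -0.844, -0.262], [0.492, -0.002, -0.871]]
wrist_force: [-0.3, -0.4, -2.6]
opening: 0.0337
finger_force: 40.0
```

Emit:
play_rows(slide=[[0.0002,-0.0001,-0.0009],[0.0004,-0.0002,-0.0017],[0.0004,-0.0002,-0.0017],[0.0004,-0.0002,-0.0017],[0.0004,-0.0002,-0.0017]], rotation=[[-0.005,-0.008,0],[-0.005,-0.008,0],[-0.005,-0.008,0],[-0.005,-0.008,0],[-0.005,-0.008,0]], claw=[0,0,0,0,0])

```text
time_s: 9.9
eef_pos: [0.5556, -0.374, 0.0875]
tool_rot: [[0.733, -0.535, 0.42], [-0.467, -0.845, -0.262], [0.495, -0.004, -0.869]]
wrist_force: [1.2, 0.2, -2.1]
opening: 0.0337
finger_force: 40.0
```

Emit:
play_rows(slide=[[0.0004,-0.0003,-0.0009],[0.0004,-0.0003,-0.0009],[0.0004,-0.0003,-0.0009],[0.0004,-0.0003,-0.0009],[0.0004,-0.0003,-0.0009]], rotation=[[0,0,0],[0,0,0],[0,0,0],[0,0,0],[0,0,0]], claw=[0,0,0,0,0])

```text
time_s: 10.4
eef_pos: [0.556, -0.3743, 0.0868]
tool_rot: [[0.733, -0.535, 0.419], [-0.467, -0.845, -0.261], [0.494, -0.004, -0.869]]
wrist_force: [-4.2, 3.2, 0.7]
opening: 0.0339
finger_force: 40.0
```

Run:
```python
from h import *
s=ctrl.get_state();print(s['joint_positions'],s['torque'],s['wrist_force'])
p,d=grab('side','5')
cv2.imwrite('pics/s5.png',cv2.cvtColor(cv2.resize(p[120:280,270:440],None,fx=3.5,fy=3.5,interpolation=cv2.INTER_CUBIC),cv2.COLOR_RGB2BGR))
```

```text
[-0.62520095  0.57073646  1.95154186  0.31404809  0.1086617   1.20805131] [ 0.31916842  0.37907793 -0.02639923] [-4.23903497  3.19513696  0.7178055 ]
```

View pics/s5.png

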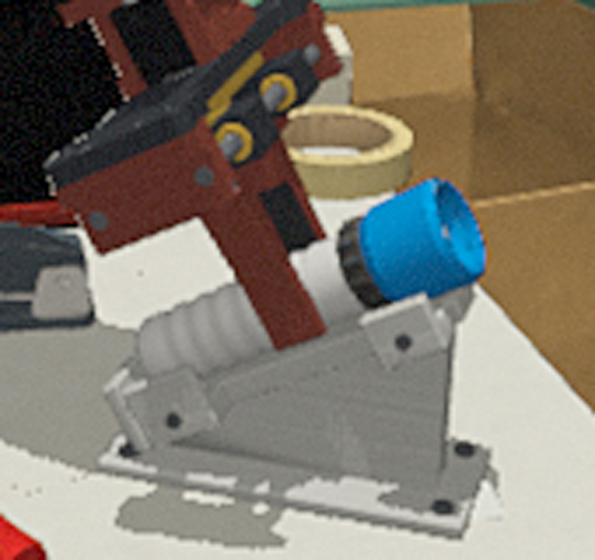

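Contact shows (about 5 N along the slope normal) and the torch lies on the slope. Joint 5 is at its lower limit, so I won't push further this way. I'll release gently here and see whether it slides to the lip.

Emit:
play_rows(slide=[[0,0,0],[0,0,0],[0,0,0],[0,0,0],[0,0,0]], rotation=[[0,0,0],[0,0,0],[0,0,0],[0,0,0],[0,0,0]], claw=[0.45,0.55,0.6,0.6,0.6], force=10)

```text
time_s: 10.95
eef_pos: [0.5562, -0.3746, 0.0868]
tool_rot: [[0.733, -0.535, 0.42], [-0.467, -0.845, -0.262], [0.495, -0.004, -0.869]]
wrist_force: [-0.6, 0.1, -0.2]
opening: 0.0529
finger_force: 0.0
```

Run:
```python
from h import *
s=ctrl.get_state();print(s['joint_positions'],s['torque'],s['wrist_force'])
p,d=grab('side','6')
cv2.imwrite('pics/s6.png',cv2.cvtColor(cv2.resize(p[120:280,270:440],None,fx=3.5,fy=3.5,interpolation=cv2.INTER_CUBIC),cv2.COLOR_RGB2BGR))
```

```text
[-0.62526746  0.57102513  1.95096008  0.31411678  0.10841004  1.20806908] [0.19293197 0.17083713 0.03346181] [-0.56937578  0.10635185 -0.18207575]
```

View pics/s6.png

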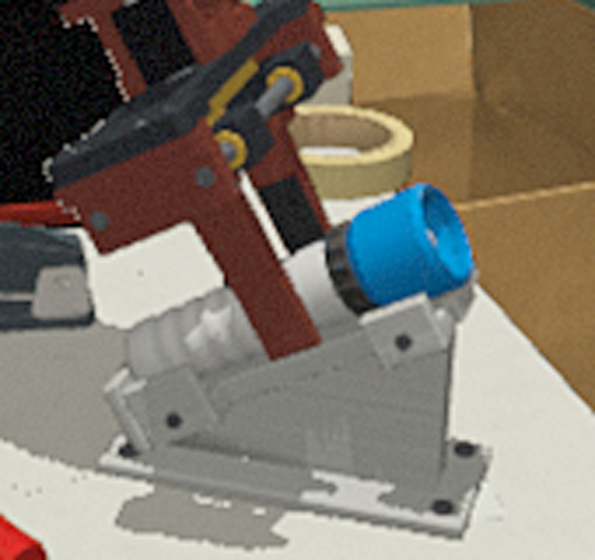

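The torch slid down the slope to the lip, between the cheeks. I'll open wider and back off along the slope normal.

Emit:
play_rows(slide=[[0,0,0],[-0.002,0.0015,0.004],[-0.0085,0.0055,0.017],[-0.017,0.011,0.035],[-0.025,0.016,0.052]], rotation=[[0,0,0],[0,0,0],[0,0,0],[0,0,0],[0,0,0]], claw=[0.8,0.8,0.8,0.8,0.8])

```text
time_s: 11.5
eef_pos: [0.5305, -0.3581, 0.1393]
tool_rot: [[0.733, -0.535, 0.419], [-0.467, -0.845, -0.261], [0.494, -0.004, -0.869]]
wrist_force: [1.0, 0.6, -0.2]
opening: 0.0703
finger_force: 0.0
```

Emit:
play_rows(slide=[[-0.0125,0.008,0.026],[-0.025,0.016,0.052],[-0.0375,0.024,0.078],[-0.05,0.03,0.104],[-0.0625,0.04,0.13]], rotation=[[0,0,0],[0,0,0],[0,0,0],[0,0,0],[0,0,0]], claw=[0.8,0.8,0.8,0.8,0.8])

```text
time_s: 12.0
eef_pos: [0.4678, -0.3182, 0.2701]
tool_rot: [[0.733, -0.536, 0.42], [-0.467, -0.844, -0.262], [0.495, -0.004, -0.869]]
wrist_force: [1.1, 1.0, 0.4]
opening: 0.0707
finger_force: 0.0
```

Emit:
play_rows(slide=[[-0.02,0.02,0.02],[-0.05,0.05,0.04],[-0.08,0.08,0.04],[-0.11,0.11,0.04],[-0.14,0.14,0.04]], rotation=[[0,0,0],[0,0,0],[0,0,0],[0,0,0],[0,0,0]], claw=[0.8,0.8,0.8,0.8,0.8])

```text
time_s: 12.5
eef_pos: [0.3269, -0.1775, 0.3087]
tool_rot: [[0.732, -0.536, 0.42], [-0.468, -0.844, -0.262], [0.495, -0.004, -0.869]]
wrist_force: [0.2, 0.5, 0.9]
opening: 0.0705
finger_force: 0.0
```

Run:
```python
from h import *
p,d=grab('top','7');ps,ds=grab('side','7');W=world('top',d);ok=d>0
psi=np.deg2rad(-32.5);c,sn=np.cos(psi),np.sin(psi);n=np.array([-.5*c,-.5*sn,.75**.5]);U=np.array([.75**.5*c,.75**.5*sn,.5]);V=np.cross(n,U)
q=W-np.array([.5597,-.3747,.06775]);a,t,h=q@U*1e3,q@V*1e3,q@n*1e3
m=ok&(abs(t)<24)&(h>20)&(h<70)&(abs(a)<95)
for lo in range(-90,90,20):
    k=m&(a>lo)&(a<lo+20)
    if k.sum()>5: print(lo,k.sum(),np.percentile(a[k],[1,99]).round(1),np.percentile(t[k],[2,98]).round(1),np.percentile(h[k],[50,95]).round(1))
A=cv2.resize(ps[100:290,260:450],(400,400));B=cv2.resize(p[110:290,230:410],(400,400))
cv2.imwrite('pics/s7.png',cv2.cvtColor(np.hstack([A,B]),cv2.COLOR_RGB2BGR)); print(ctrl.get_state()['dq'].__abs__().max())
```

```text
-90 89 [-84.6 -70.1] [-22.6  22.5] [24.  35.3]
-70 148 [-69.7 -50.5] [-18.   14.3] [32.  35.9]
-50 150 [-49.7 -30.1] [-18.2  13.6] [33.4 36.8]
-30 155 [-29.5 -10.3] [-18.2  13.5] [34.1 40.6]
-10 166 [-9.7  9.7] [-18.5  13.9] [34.7 38.6]
10 160 [10.3 29. ] [-18.7  13.8] [36.2 39.7]
30 199 [30.1 49.8] [-22.2  17.6] [39.9 44. ]
50 232 [50.2 69.8] [-22.8  18.9] [42.5 46.7]
70 111 [70.6 78.6] [-23.1  18.8] [42.4 47. ]
0.09125089518106941
```

View pics/s7.png

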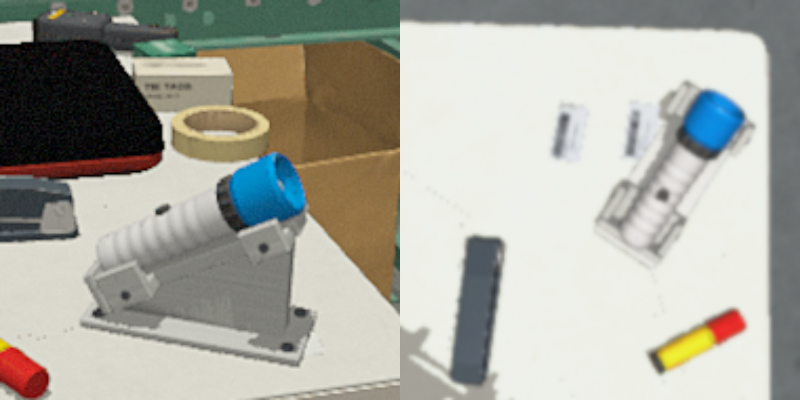

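The torch is parked flat on the slope. The head end measures +78.6 mm from the seat, so the tail is at the lip. It sits about 2 mm off centre, between the cheeks, and its top height matches the sizes given. The stapler hasn't moved, and the arm is clear and still.

```bash
python3 -c "
from cell import ctrl
print(ctrl.sign_off())"
```

```text
the job is handed in; nothing more can be done
None
```

The torch is parked flat on the sloping rest, lamp head uphill and tail at the stop lip, released with the arm clear. The stapler is untouched and the job was handed in at about 12.6 s; one doubt is that joint 5 read 0.1084 rad at the placing, just under its stated 0.11 limit.

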